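# Sort the cooler buffers by feel

### The job

The three rubber buffers from the oil cooler look alike, but with age some have gone hard while others are still springy: only a light squeeze between the fingers tells them apart. Fit every springy one, held squeezed, into the mounting channel so that it stands upright and fully home on the channel's floor between the cheeks, and put every hard one in the scrap tub. Do not squeeze any of them hard or force one into the channel, and leave the tin, the spanner and the bearing where they are.

Things in the scene. Friction and masses are not known exactly. Their poses are not given: they have to be found in the camera images.
- buffer_1: a rubber buffer, one of three alike: two upright steel plates 40 wide, 64 high and 5 thick, with a block of dark sponge rubber bonded between them, 56 mm overall over the plates; about 0.2 kg. Origin: centre of its underside; x across the plates' width, y through the rubber from plate to plate (the way it is squeezed), z up. Starts standing on the bench on the plates' lower edges.
- buffer_2: a second such buffer, the same to look at (56 mm along its y, 40 along x, 64 high), same axes. In any of the three: springy rubber gives about 3 N per mm (20 N closes it to about 50 mm; it can give no more than 11 mm), hard rubber about 30 N per mm (20 N closes it under 1 mm).
- buffer_3: a third such buffer, the same to look at, same axes. Any of the three may be springy or hard; at least one is springy and at least one is hard. The old bond of any buffer tears if the fingers push on a plate with more than about 45 N.
- channel: steel mounting channel, bolted down: foot plate 200 x 130 x 6 thick with two cheeks 160 long, 4 thick, running along its x, 53 mm apart inside, straight for 16 above the foot, then flared outward for 8 as a lead-in (lips' tops 30 above the bench, 65 apart inside). Ends open. A buffer enters from above, plates parallel to the cheeks, squeezed below 53 mm. Origin under its centre; x along, y across, z up.
- channel_in (a point): the centre of the channel's floor between the cheeks (the foot plate's upper face, 6 mm above the bench), axes as the channel's. Two or three buffers fit along its 160 mm. A springy buffer let go here spreads against the cheeks and stays. Forcing any buffer against the channel with over 60 N damages it.
- tub: open plastic scrap tub, fixed: 220 (x) x 200 (y) x 85 high outside, walls and floor 5 thick, empty. Origin under its centre. A buffer may be let go just above its floor and may lie any way up in it.
- grease_tin: bystander: tin with a lid, 90 across, 64 high, beyond the buffers; origin under its centre
- spanner: bystander: open-end spanner 200 long lying on the bench beyond the buffers, along its x; origin at its middle, underneath
- bearing: bystander: ball-bearing ring 72 across, 20 high, beyond the buffers; origin under its centre

How it is judged:
By the outcome, as a careful person would: the job done as asked, in the order asked, and still so for the second after the job is handed in, with the robot touching nothing.
It also fails if it takes over 59 s, if anything falls off the work surface, if the arm or the gripper's body presses on something with over 40 N, if the wrist force passes 120 N, or if a joint passes its speed limit or range.

### The arm

A 6-joint arm with a two-finger parallel gripper is mounted at the origin on the work surface. World frame = base frame: x ahead of the robot, y to its left, z up, the work surface at z = 0. Lengths are in m, angles in rad, forces in N, time in s.
With the tool pointing down it reaches from about 0.25 to 0.725 m from the base axis. Payload 4 kg.
Tool frame: the origin (TCP) lies on the centre line of the jaws, within the pads' length; the fingertips stand ahead of it and the grasp point (between the pads) lies 11 mm behind it (bot.tip_extent is the z of the fingertips in the tool frame, in m); z points along the fingers, y is the direction in which the jaws open and shut (so a half turn about z gives the same grasp; the last joint's range is limited). The gripper opens to 85 mm and grips with 20 to 120 N. Pads are 22 mm wide; open, the fingers measure 114 mm over their backs; the gripper's body (76 mm by 85 mm) begins 54 mm behind the grasp point. The pads swing forward as they close: fully open they stand 13 mm farther back than shut.
Start: joints at [0, 0.241, 0.005, 1.335, 0, 1.571], TCP at [0.5, -0, 0.239] pointing down, gripper open.
Joint ranges: [-2.72, 2.72], [-1.05, 1.87], [-1.09, 1.28], [-1.99, 2.15], [-1.42, 1.44], [-3.14, 3.14]. Speed limits (rad/s): [2.79, 2.79, 3.14, 3.14, 3.14, 3.14].

### API

Orientations are given as a unit quaternion [x, y, z, w].
In Python, from workcell import bot gives the robot as it stands.
- The arm moves only by the shell command python3 -m jog 'ROWS'. ROWS is JSON, a list that holds one entry, the list of rows, each a list of 7 numbers: the shift along the world's x, y, z in m, then the turn, a rotation vector about the world's x, y, z in degrees, then the closure in counts, from 0 (fully open) to 255 (shut). In form: [[[tx, ty, tz, ax, ay, az, fingers], ...]]. A call has 1 to 10 rows; each row is the pose to reach, as a shift and turn from the pose commanded when the call began; what a row does not reach only later rows make up. A row lasts 1/12 s, in which the tool goes at most 41.7 mm and 7.16 degrees, less where a joint would pass 70% of its speed; a pose out of reach is approached as far as the arm can. A call with a gripper value outside its range is refused whole. The fingers move at their own pace and stop on an object; the grip force is fixed at half the most. Time passes only in rows, so rows that repeat a pose let the fingers close. It gives the time, the measured TCP pose, the force and the opening at its end, in the units of the state.
- bot.get_obs(): the state, without advancing time (a new reading comes with each control period).
- bot.camera(name): name is "scene" or "side" or "wrist"; returns the picture (480x640x3 uint8, blue, green, red); there is no depth.
- bot.camera_model(name): a dict with "K" (3x3 intrinsics, pixels), "k1" (the pictures are not rectified: a ray, as slopes to the right and down, at radius r is drawn at 1 + k1 r^2 times it, then the intrinsics apply), "T" (4x4, takes a point from camera to world coordinates). Camera axes: x right, y down, z forward; pixel columns grow to the right and rows downward; lengths in m; the calibration is good to about 2 mm. A picture is of the moment at which its call begins: read the wrist's pose just before it. camera_model takes no time and is no camera call; for the wrist camera it gives the pose at the moment of the call.
- bot.job_done(): hands the job in, once; it reports no verdict.
The state is a dict: "clock": time; "joint_pos": joint angles; "joint_vel": joint speeds; "tau": joint torques, N m; "eef_pos": TCP position; "tool_rot": TCP orientation; "ft_force": force on the tool from outside, world axes, zero at the start; "ft_torque": the same for the moment, N m; "grip_width": finger opening in m.
Only numpy, scipy, OpenCV 4.12 (cv2) and the standard library are available. Lean on these libraries where they do the work, as an engineer would, in place of code of your own. Each camera call takes 0.05 s, during which the arm holds its last target. There are 200 camera calls.

## Working session

There is one attempt and no reset: what is moved stays moved. The work goes in short steps, Python scripts to look and compute and a shell command to move; the robot and the scene stay as the last step left them, time stands still between calls to the robot, and variables do not carry over. Pictures are saved under pics/ and viewed, about 8 in all and at most 12, crops included, and the job is handed in when it is done.

```bash
mkdir -p pics; ls; python3 - <<'E'
from workcell import bot
import cv2
print(bot.get_obs()); print(bot.tip_extent)
for n in("scene","side"):
    cv2.imwrite(f"pics/{n}0.png",bot.camera(n)); m=bot.camera_model(n); print(n,m)
E
```

```text
pics
{'clock': 0.0, 'joint_pos': array([2.49566181e-05, 2.41441058e-01, 3.73168761e-03, 1.33521969e+00,
       1.78003869e-05, 1.57079624e+00]), 'joint_vel': array([-0.0013913 ,  0.00223729,  0.00014027, -0.00407429, -0.00042791,
       -0.00152029]), 'tau': array([ 5.50268451e-04, -3.72315860e+01,  2.52406776e+01,  1.67737965e-02,
        2.29149265e-05,  1.14679995e-05]), 'eef_pos': array([4.99380004e-01, 1.77228504e-05, 2.38401782e-01]), 'tool_rot': array([ 0.70709753,  0.70711523, -0.00074775, -0.00076032]), 'ft_force': array([-0.93101176, -0.85122043, -0.14371319]), 'ft_torque': array([-0.02730598,  0.0462958 ,  0.04531247]), 'grip_width': 0.08546704819976038}
0.008
scene {'K': array([[527.94330459,   0.        , 322.33976041],
       [  0.        , 527.94330459, 237.06758718],
       [  0.        ,   0.        ,   1.        ]]), 'k1': -0.04604631364002797, 'T': array([[-0.80121082,  0.42205735, -0.42418016,  0.98382524],
       [ 0.59821737,  0.54832749, -0.58435686,  0.55865288],
       [-0.01404246, -0.72194498, -0.69180796,  0.69666732],
       [ 0.        ,  0.        ,  0.        ,  1.        ]])}
side {'K': array([[510.14171057,   0.        , 320.43906808],
       [  0.        , 510.14171057, 233.65131465],
       [  0.        ,   0.        ,   1.        ]]), 'k1': -0.003324395783676994, 'T': array([[ 0.95588938, -0.21713715,  0.19780534,  0.38663041],
       [-0.29369343, -0.69639329,  0.65481337, -0.70181594],
       [-0.004434  , -0.68402328, -0.7294467 ,  0.83026084],
       [ 0.        ,  0.        ,  0.        ,  1.        ]])}
```

View pics/scene0.png

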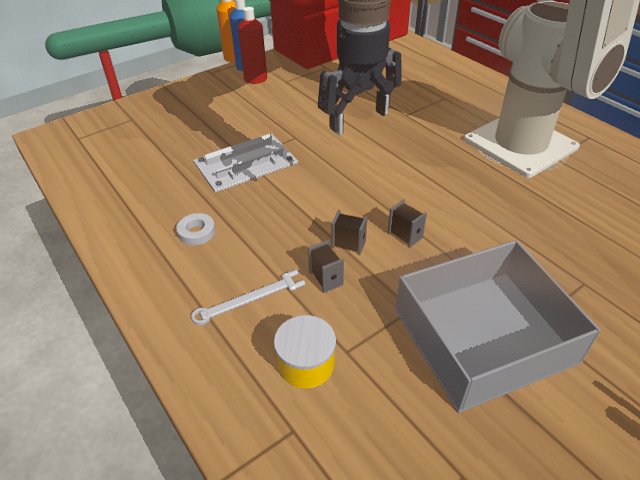

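View pics/side0.png

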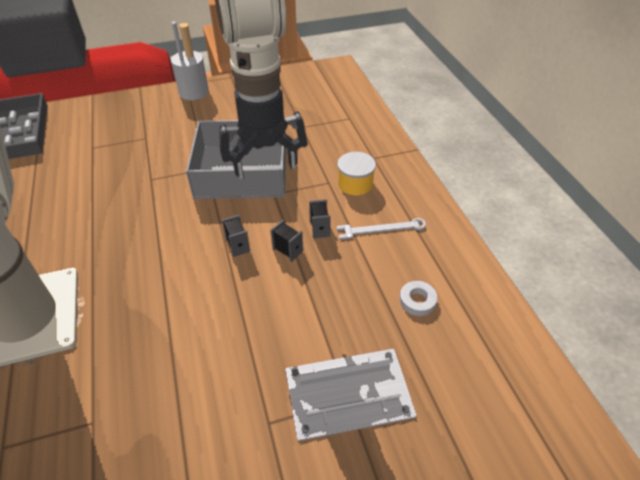

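The scene view shows buffers around (350,231), (407,223) and (326,267), the channel at (246,160), and the tub at (497,320). The side view shows buffers at (236,236), (287,240) and (320,218), and the channel at (350,393). Next I'll make an enlarged composite.

```bash
python3 - <<'E'
import cv2,numpy as np
a=cv2.imread("pics/scene0.png");b=cv2.imread("pics/side0.png")
c=lambda im,x,y,w,h:cv2.resize(im[y:y+h,x:x+w],(400,300),interpolation=cv2.INTER_CUBIC)
cv2.imwrite("pics/c1.png",np.vstack([np.hstack([c(a,300,190,140,105),c(a,185,120,120,90)]),np.hstack([c(b,210,185,140,105),c(b,275,340,160,120)])]))
E
```

```text
(no output)
```

View pics/c1.png

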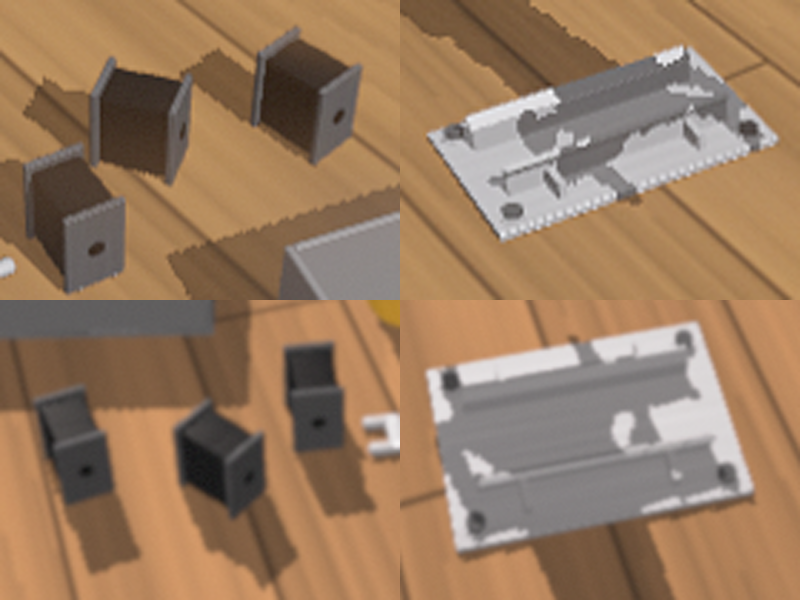

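```bash
cat > h.py <<'E'
from workcell import bot
import numpy as np, cv2
def w(name,pts,z,m=None):
    m=m or bot.camera_model(name); K=m["K"]; T=m["T"]
    u=cv2.undistortPoints(np.array(pts,float).reshape(-1,1,2),K,np.array([m["k1"],0,0,0.]))[:,0]
    d=np.c_[u,np.ones(len(u))]@T[:3,:3].T; o=T[:3,3]
    return (o+d*((z-o[2])/d[:,2:]))[:,:2]
E
python3 - <<'E'
from h import *
np.set_printoptions(precision=4,suppress=True)
s=400/140
S=lambda p:np.array(p)/s+[300,190]
D=lambda p:np.array(p)/s+[210,185]
B={'A':([(25,165),(80,148),(66,218),(125,200)],[(286,47),(332,43),(293,92),(343,88)]),
'B':([(95,90),(112,60),(172,103),(190,75)],[(177,132),(210,102),(230,168),(264,133)]),
'C':([(257,55),(297,28),(318,100),(360,66)],[(38,100),(83,88),(52,150),(104,130)])}
for k,(a,b) in B.items():
    for n,p in(("scene",S(a)),("side",D(b))):
        q=w(n,p,.064); e=(q[1]-q[0]+q[3]-q[2])/2; f=(q[2]-q[0]+q[3]-q[1])/2
        print(k,n,q.mean(0),'x-edge',np.hypot(*e),np.degrees(np.arctan2(e[1],e[0])),'y-edge',np.hypot(*f),np.degrees(np.arctan2(f[1],f[0])))
for n,p in(("scene",np.array([(30,134),(290,46),(377,140),(100,238)])/(10/3)+[185,120]),("side",np.array([(30,70),(298,23),(352,192),(59,250)])/2.5+[275,340])):
    q=w(n,p,.006); e=(q[1]-q[0]+q[2]-q[3])/2
    f=(q[3]-q[0]+q[2]-q[1])/2
    print('ch',n,q.mean(0),np.hypot(*e),np.degrees(np.arctan2(e[1],e[0])),np.hypot(*f),np.degrees(np.arctan2(f[1],f[0])))
print('tub',w("side",[(197,121),(189,170),(286,168)],.085),w("scene",[(398,282),(516,242),(597,328)],.085))
E
```

```text
A scene [0.6155 0.0603] x-edge 0.03626682098357095 165.78610098477338 y-edge 0.050134797033561114 83.20493407111972
A side [0.6148 0.0577] x-edge 0.036484772760914705 -10.501684756220905 y-edge 0.049373726669632564 -99.10671581932364
B scene [0.5283 0.0159] x-edge 0.029702853840592312 -150.5714217559531 y-edge 0.050169608580293165 127.08652636292132
B side [0.5301 0.0119] x-edge 0.03947523352312546 37.59564295830111 y-edge 0.05233806142110805 -56.83188114216867
C scene [0.4327 0.0654] x-edge 0.041446951860651206 -172.2823818826386 y-edge 0.053538017077534 93.79034067223853
C side [0.4289 0.0612] x-edge 0.0372763598940636 8.387142840276534 y-edge 0.050312592021660184 -85.75517167720885
ch scene [ 0.5491 -0.3273] 0.19825040603835034 174.30614136133636 0.13186011028325897 82.9685536889426
ch side [ 0.5483 -0.332 ] 0.19719747622872272 -6.097051887282962 0.12923529078005572 -96.46580941647866
tub [[0.4052 0.4339]
 [0.3618 0.2457]
 [0.574  0.1866]] [[0.5764 0.1928]
 [0.3616 0.2472]
 [0.4108 0.4306]]
```

Positions agree between the two cameras: A (.615,.059) with jaw axis 80.5°, B (.529,.014) 125°, C (.431,.063) 96°. The channel is at (.549,-.330) with x at -6.2°, and the tub at (.4915,.311). I'll go over C first, calibrating finger counts in air on the way.

```bash
python3 -m jog '[[[-0.068,0.063,-0.10,0,0,71,70],[-0.068,0.063,-0.10,0,0,71,70],[-0.068,0.063,-0.10,0,0,71,70],[-0.068,0.063,-0.10,0,0,71,70],[-0.068,0.063,-0.10,0,0,71,70],[-0.068,0.063,-0.10,0,0,71,70],[-0.068,0.063,-0.10,0,0,71,70],[-0.068,0.063,-0.10,0,0,71,70],[-0.068,0.063,-0.10,0,0,71,70],[-0.068,0.063,-0.10,0,0,71,70]]]'
python3 -m jog '[[[0,0,0,0,0,25,100],[0,0,0,0,0,25,100],[0,0,0,0,0,25,100],[0,0,0,0,0,25,100],[0,0,0,0,0,25,100]]]'
python3 -m jog '[[[0,0,0,0,0,0,101],[0,0,0,0,0,0,101],[0,0,0,0,0,0,101]]]'
python3 -m jog '[[[0,0,0,0,0,0,20],[0,0,0,0,0,0,20],[0,0,0,0,0,0,20],[0,0,0,0,0,0,20]]]'
python3 - <<'E'
from h import *
import pprint
cv2.imwrite("pics/w1.png",bot.camera("wrist"))
o=bot.get_obs();print(o["eef_pos"],o["tool_rot"],o["joint_pos"])
E
```

```text
clock: 0.93
eef_pos: [0.4316, 0.063, 0.1389]
tool_rot: [0.162, 0.987, -0.0, -0.0]
ft_force: [0.0, 0.2, -0.4]
grip_width: 0.0622
clock: 1.35
eef_pos: [0.4316, 0.0629, 0.1389]
tool_rot: [-0.053, 0.999, -0.0, -0.0]
ft_force: [0.2, -0.9, 0.1]
grip_width: 0.0517
clock: 1.6
eef_pos: [0.4319, 0.063, 0.1392]
tool_rot: [-0.052, 0.999, -0.0, -0.0]
ft_force: [0.1, 0.3, 0.2]
grip_width: 0.0519
clock: 1.93
eef_pos: [0.432, 0.063, 0.1393]
tool_rot: [-0.052, 0.999, -0.0, 0.0]
ft_force: [-0.8, 0.2, -0.1]
grip_width: 0.0787
[0.43199016 0.06299334 0.13931848] [-5.22541385e-02  9.98633819e-01  6.63496473e-06  3.81293076e-06] [ 1.44792183e-01  1.90936636e-01 -3.32793180e-01  1.04705769e+00
  1.25086873e-05  4.02362878e-02]
```

View pics/w1.png

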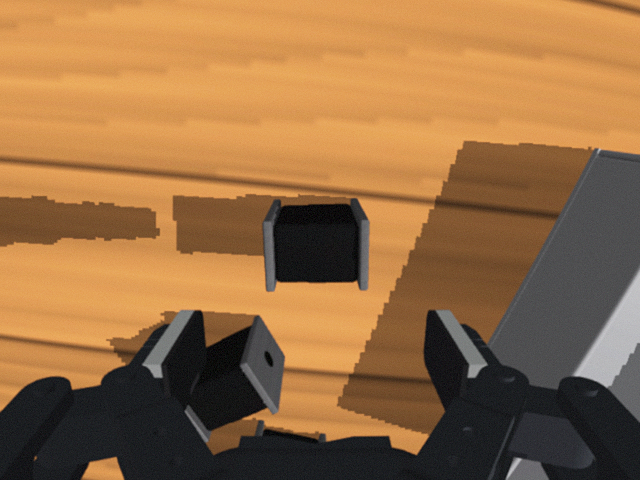

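The wrist view shows C centred between the fingers (plates at columns 265–368, finger midpoint 317) and well aligned, so I'll descend and feel it.

```bash
python3 -m jog '[[[0,0,-0.04,0,0,0,20],[0,0,-0.08,0,0,0,20],[0,0,-0.10,0,0,0,60],[0,0,-0.10,0,0,0,80],[0,0,-0.10,0,0,0,80],[0,0,-0.10,0,0,0,84],[0,0,-0.10,0,0,0,84],[0,0,-0.10,0,0,0,84]]]'
for i in 1; do python3 -m jog '[[[0,0,0,0,0,0,86],[0,0,0,0,0,0,86]]]'
python3 -m jog '[[[0,0,0,0,0,0,87],[0,0,0,0,0,0,87]]]'
python3 -m jog '[[[0,0,0,0,0,0,88],[0,0,0,0,0,0,88]]]'
python3 -m jog '[[[0,0,0,0,0,0,89],[0,0,0,0,0,0,89]]]'; done | egrep 'grip|force|eef'
```

```text
clock: 2.65
eef_pos: [0.4338, 0.0633, 0.041]
tool_rot: [-0.052, 0.999, 0.0, 0.002]
ft_force: [0.3, -0.5, 0.0]
grip_width: 0.0573
eef_pos: [0.4331, 0.0634, 0.0404]
ft_force: [0.3, 1.8, 0.1]
grip_width: 0.0562
eef_pos: [0.4324, 0.0632, 0.0397]
ft_force: [1.1, 1.8, 0.8]
grip_width: 0.0558
eef_pos: [0.432, 0.0631, 0.0393]
ft_force: [0.6, 2.2, 0.3]
grip_width: 0.056
eef_pos: [0.432, 0.063, 0.0394]
ft_force: [-0.5, 0.9, 2.3]
grip_width: 0.0556
```

```bash
(python3 -m jog '[[[0,0,0,0,0,0,90],[0,0,0,0,0,0,90]]]'
python3 -m jog '[[[0,0,0,0,0,0,91],[0,0,0,0,0,0,91],[0,0,0,0,0,0,91]]]') | egrep 'grip|force'
```

```text
ft_force: [-0.8, -0.2, 2.4]
grip_width: 0.0552
ft_force: [-0.1, 0.3, 3.8]
grip_width: 0.0555
```

```bash
(python3 -m jog '[[[0,0,0,0,0,0,92]]]'; python3 -m jog '[[[0,0,0,0,0,0,92]]]'; python3 -m jog '[[[0,0,0,0,0,0,92]]]'; python3 -m jog '[[[0,0,0,0,0,0,92]]]') | egrep 'grip'
```

```text
grip_width: 0.0549
grip_width: 0.0546
grip_width: 0.0551
grip_width: 0.0546
```

The width alone doesn't settle it. I'll add a gentle friction test: nudge down 1–2 mm against the bench and read the slip force, which reflects the grip force.

```bash
(python3 -m jog '[[[0,0,-0.001,0,0,0,92],[0,0,-0.001,0,0,0,92]]]'; python3 -m jog '[[[0,0,-0.001,0,0,0,92],[0,0,-0.001,0,0,0,92]]]';python3 -m jog '[[[0,0,-0.001,0,0,0,92],[0,0,-0.001,0,0,0,92]]]') | egrep 'eef|force|grip'
```

```text
eef_pos: [0.4323, 0.063, 0.0385]
ft_force: [-0.3, 0.3, 5.0]
grip_width: 0.0544
eef_pos: [0.4324, 0.0629, 0.0376]
ft_force: [0.4, 0.2, 4.1]
grip_width: 0.0548
eef_pos: [0.4325, 0.0629, 0.0366]
ft_force: [-0.4, 1.2, 4.8]
grip_width: 0.0549
```

Slip at about 4.7 N means a normal force of about 3.6 N, so C is springy. I'll reopen, raise the fingers 3 mm, confirm with a deeper squeeze in steps, then lift.

```bash
(python3 -m jog '[[[0,0,0.003,0,0,0,80],[0,0,0.003,0,0,0,80],[0,0,0.003,0,0,0,88],[0,0,0.003,0,0,0,92],[0,0,0.003,0,0,0,93],[0,0,0.003,0,0,0,94],[0,0,0.003,0,0,0,94]]]'; python3 -m jog '[[[0,0,-0.001,0,0,0,94],[0,0,-0.001,0,0,0,94]]]') | egrep 'eef|force|grip'
```

```text
eef_pos: [0.4319, 0.0629, 0.0394]
ft_force: [-0.3, -1.0, 3.1]
grip_width: 0.0541
eef_pos: [0.4322, 0.063, 0.0387]
ft_force: [-1.1, -1.3, 6.2]
grip_width: 0.0541
```

```bash
(python3 -m jog '[[[0,0,0,0,0,0,96],[0,0,0,0,0,0,99],[0,0,0,0,0,0,102],[0,0,0,0,0,0,105],[0,0,0,0,0,0,105],[0,0,0,0,0,0,105]]]'
python3 -m jog '[[[0,0,0.03,0,0,0,105],[0,0,0.07,0,0,0,105],[0,0,0.11,0,0,0,105],[0.01,-0.03,0.121,0,0,-6,105],[0.02,-0.065,0.121,0,0,-12.2,105],[0.03,-0.10,0.121,0,0,-12.2,105],[0.04,-0.14,0.121,0,0,-12.2,105],[0.05,-0.18,0.121,0,0,-12.2,105],[0.055,-0.22,0.121,0,0,-12.2,105],[0.06,-0.26,0.121,0,0,-12.2,105]]]'
python3 -m jog '[[[0.005,-0.04,0,0,0,0,105],[0.01,-0.08,0,0,0,0,105],[0.019,-0.115,0,0,0,0,105],[0.019,-0.129,0,0,0,0,105],[0.019,-0.129,0,0,0,0,105],[0.019,-0.129,0,0,0,0,105],[0.019,-0.129,0,0,0,0,105]]]') | egrep 'eef|rot|force|grip'
python3 - <<'E'
from h import *
import pickle
m=bot.camera_model("wrist"); cv2.imwrite("pics/w2.png",bot.camera("wrist")); pickle.dump(m,open("m2.pkl","wb"))
print(bot.get_obs()["eef_pos"])
E
```

```text
eef_pos: [0.4327, 0.0632, 0.0393]
tool_rot: [-0.052, 0.999, 0.0, 0.001]
ft_force: [-2.4, -1.2, 9.4]
grip_width: 0.0508
eef_pos: [0.4917, -0.1987, 0.1583]
tool_rot: [0.054, 0.999, 0.0, -0.001]
ft_force: [0.2, 0.4, -1.5]
grip_width: 0.0503
eef_pos: [0.5104, -0.3246, 0.1583]
tool_rot: [0.054, 0.999, 0.001, -0.001]
ft_force: [0.2, 0.2, -2.4]
grip_width: 0.0504
[ 0.51062284 -0.32433842  0.15874706]
```

View pics/w2.png

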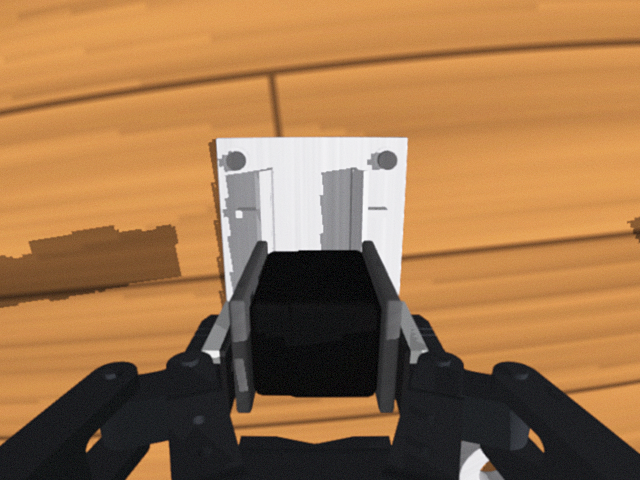

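```bash
python3 - <<'E'
from h import *
import pickle
np.set_printoptions(precision=4,suppress=True)
m=pickle.load(open("m2.pkl","rb"))
q=w("wrist",[(218,138),(408,138),(226,300),(401,290)],.006,m);print(q)
c=(q[0]+q[1])/2; e=q[1]-q[0]; print('mid',c,np.hypot(*e),np.degrees(np.arctan2(e[1],e[0])), 'edge dirs',[np.degrees(np.arctan2(*(v[::-1]))) for v in (q[0]-q[2],q[1]-q[3])])
b=w("wrist",[(236,160),(386,160)],.008,m);print('bolts',b,b.mean(0))
l=w("wrist",[(271,168),(363,168)],.030,m);print('lips',l,l.mean(0),np.hypot(*(l[1]-l[0])))
t=w("wrist",[(259,241),(372,241),(232,409),(397,409)],.1587-.0387+.064,m);print('buf',t,t.mean(0))
print(m["T"])
E
```

```text
[[ 0.4421 -0.3829]
 [ 0.4559 -0.2554]
 [ 0.5597 -0.3972]
 [ 0.5659 -0.2659]]
mid [ 0.449  -0.3192] 0.12820892535943224 83.79409336573465 edge dirs [np.float64(173.08563475325437), np.float64(174.5868026447358)]
bolts [[ 0.4579 -0.3726]
 [ 0.4689 -0.2716]] [ 0.4634 -0.3221]
lips [[ 0.4638 -0.3473]
 [ 0.47   -0.2899]] [ 0.4669 -0.3186] 0.0576976803519596
buf [[ 0.4682 -0.3358]
 [ 0.4715 -0.3052]
 [ 0.5217 -0.3526]
 [ 0.5274 -0.3009]] [ 0.4972 -0.3236]
[[ 0.1079  0.9534  0.2819  0.4385]
 [ 0.9942 -0.104  -0.0286 -0.3176]
 [ 0.002   0.2833 -0.959   0.2928]
 [ 0.      0.      0.      1.    ]]
```

The wrist view puts the channel end mid-point at (.449,-.319), giving a centre of (.548,-.330) with x at -6.2°, which agrees with the first fix. I'll correct y by -1.5 mm and lower to just inside the lips.

```bash
(python3 -m jog '[[[0,-0.0015,-0.03,0,0,0,105],[0,-0.0015,-0.06,0,0,0,105],[0,-0.0015,-0.08,0,0,0,105],[0,-0.0015,-0.088,0,0,0,105],[0,-0.0015,-0.088,0,0,0,105],[0,-0.0015,-0.088,0,0,0,105]]]'
python3 -m jog '[[[0,0,-0.003,0,0,0,105],[0,0,-0.006,0,0,0,105],[0,0,-0.008,0,0,0,105],[0,0,-0.008,0,0,0,105]]]') | egrep 'eef|rot|force|grip'
```

```text
eef_pos: [0.5115, -0.3267, 0.072]
tool_rot: [0.053, 0.999, -0.0, 0.0]
ft_force: [1.0, 0.5, -0.8]
grip_width: 0.0505
eef_pos: [0.5111, -0.3276, 0.0636]
tool_rot: [0.054, 0.999, -0.0, 0.0]
ft_force: [0.1, -0.2, -2.1]
grip_width: 0.0505
```

```bash
(python3 -m jog '[[[0,0.0015,0,0,0,0,105],[0,0.0015,-0.002,0,0,0,105],[0,0.0015,-0.004,0,0,0,105],[0,0.0015,-0.004,0,0,0,105]]]'
python3 -m jog '[[[0,0,-0.002,0,0,0,105],[0,0,-0.004,0,0,0,105],[0,0,-0.004,0,0,0,105]]]') | egrep 'eef|force|grip'
```

```text
eef_pos: [0.5107, -0.3258, 0.0588]
ft_force: [0.9, -0.8, -1.9]
grip_width: 0.0504
eef_pos: [0.5107, -0.3258, 0.0547]
ft_force: [0.1, 0.0, -2.4]
grip_width: 0.0503
```

Clean entry, no contact forces. Continuing to the floor.

```bash
(python3 -m jog '[[[0,0,-0.003,0,0,0,105],[0,0,-0.006,0,0,0,105],[0,0,-0.0085,0,0,0,105],[0,0,-0.0085,0,0,0,105]]]'
python3 -m jog '[[[0,0,-0.001,0,0,0,105],[0,0,-0.001,0,0,0,105],[0,0,-0.001,0,0,0,105]]]') | egrep 'eef|force|grip'
```

```text
eef_pos: [0.5105, -0.3257, 0.0459]
ft_force: [-0.5, -0.2, -1.5]
grip_width: 0.0501
eef_pos: [0.511, -0.326, 0.0458]
ft_force: [-0.4, 0.7, -2.2]
grip_width: 0.0505
```

```bash
(python3 -m jog '[[[0,0,-0.0015,0,0,0,105],[0,0,-0.0015,0,0,0,105],[0,0,-0.0015,0,0,0,105]]]') | egrep 'eef|force|grip'
```

```text
eef_pos: [0.5113, -0.3262, 0.0454]
ft_force: [-0.5, 0.7, 4.3]
grip_width: 0.0504
```

Floor contact at TCP z .0454, as predicted (.0453). I'll release, lift, and head to B.

```bash
(python3 -m jog '[[[0,0,-0.0005,0,0,0,105],[0,0,-0.0005,0,0,0,98],[0,0,-0.0005,0,0,0,92],[0,0,-0.0005,0,0,0,80],[0,0,-0.0005,0,0,0,60],[0,0,-0.0005,0,0,0,30],[0,0,0.03,0,0,0,20],[0,0,0.07,0,0,0,20],[0,0,0.11,0,0,0,20]]]'
python3 - <<'E'
from h import *
cv2.imwrite("pics/w3.png",bot.camera("wrist"))
E
python3 -m jog '[[[0.018,0.04,0,0,0,7,20],[0.018,0.08,0,0,0,14,20],[0.018,0.12,0,0,0,21,20],[0.018,0.16,0,0,0,28,20],[0.018,0.20,0,0,0,35,20],[0.018,0.24,0,0,0,41.2,20],[0.018,0.28,0,0,0,41.2,20],[0.018,0.32,0,0,0,41.2,20],[0.018,0.34,0,0,0,41.2,20],[0.018,0.34,0,0,0,41.2,20]]]'
python3 -m jog '[[[0,0,-0.02,0,0,0,20],[0,0,-0.02,0,0,0,20],[0,0,-0.02,0,0,0,20]]]') | egrep 'clock|eef|rot|force|grip'
python3 - <<'E'
from h import *
a=cv2.imread("pics/w3.png");b=bot.camera("wrist")
cv2.imwrite("pics/c3.png",cv2.resize(np.hstack([a,b]),(800,300)))
E
```

```text
clock: 10.28
eef_pos: [0.5099, -0.3253, 0.1538]
tool_rot: [0.054, 0.999, 0.001, -0.002]
ft_force: [0.6, -0.0, 0.5]
grip_width: 0.0785
clock: 11.17
eef_pos: [0.5289, 0.0183, 0.1541]
tool_rot: [-0.304, 0.953, 0.001, 0.0]
ft_force: [0.9, -0.5, 0.7]
grip_width: 0.0788
clock: 11.42
eef_pos: [0.5279, 0.0134, 0.1333]
tool_rot: [-0.3, 0.954, 0.0, -0.002]
ft_force: [-0.7, -0.1, 0.4]
grip_width: 0.0786
```

View pics/c3.png

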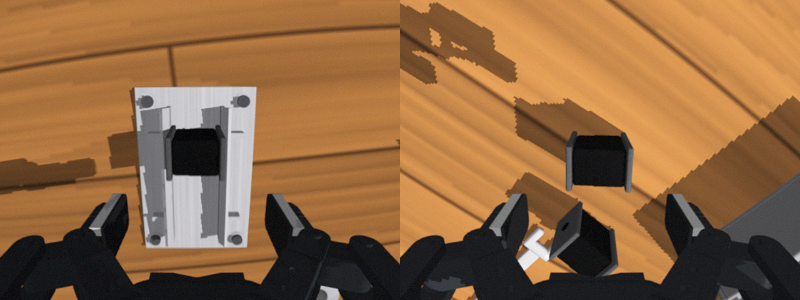

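C stands squarely between the cheeks (left half, block at (196,152)). B is centred between the fingers and aligned (right half, (600,160)). Descending to feel B.

```bash
(python3 -m jog '[[[0,0,-0.04,0,0,0,20],[0,0,-0.08,0,0,0,40],[0,0,-0.0935,0,0,0,60],[0,0,-0.0935,0,0,0,80],[0,0,-0.0935,0,0,0,84],[0,0,-0.0935,0,0,0,86],[0,0,-0.0935,0,0,0,87],[0,0,-0.0935,0,0,0,88],[0,0,-0.0935,0,0,0,89],[0,0,-0.0935,0,0,0,90]]]'
python3 -m jog '[[[0,0,0,0,0,0,90],[0,0,0,0,0,0,90]]]'
python3 -m jog '[[[0,0,-0.0015,0,0,0,90],[0,0,-0.0015,0,0,0,90]]]'
python3 -m jog '[[[0,0,-0.001,0,0,0,90],[0,0,-0.001,0,0,0,90]]]') | egrep 'eef|force|grip'
```

```text
eef_pos: [0.5308, 0.014, 0.043]
ft_force: [-1.2, -0.7, 7.0]
grip_width: 0.0555
eef_pos: [0.5308, 0.0139, 0.043]
ft_force: [-0.6, -0.9, 6.8]
grip_width: 0.0557
eef_pos: [0.531, 0.0141, 0.042]
ft_force: [-0.1, 0.6, 10.2]
grip_width: 0.0557
eef_pos: [0.5312, 0.0142, 0.0413]
ft_force: [-2.0, 0.5, 10.9]
grip_width: 0.0555
```

B gives over 10 N of slip force at only count 90, while C gave 4.7 N at 92, so B looks hard. One more count to confirm.

```bash
(python3 -m jog '[[[0,0,0,0,0,0,91],[0,0,0,0,0,0,91]]]'
python3 -m jog '[[[0,0,-0.001,0,0,0,91],[0,0,-0.001,0,0,0,91],[0,0,-0.001,0,0,0,91]]]'
python3 -m jog '[[[0,0,-0.001,0,0,0,91],[0,0,-0.001,0,0,0,91],[0,0,-0.001,0,0,0,91]]]') | egrep 'eef|force|grip'
```

```text
eef_pos: [0.5312, 0.0142, 0.0413]
ft_force: [-2.0, -0.1, 11.6]
grip_width: 0.0551
eef_pos: [0.5313, 0.0143, 0.0411]
ft_force: [-3.3, 0.5, 16.5]
grip_width: 0.0551
eef_pos: [0.5316, 0.0144, 0.0404]
ft_force: [-3.8, 0.4, 17.0]
grip_width: 0.0554
```

B is hard: 17 N slip at 0.7 mm of give. I'll leave it for now and test A first, so that springy ones go in first.

```bash
(python3 -m jog '[[[0,0,0.0045,0,0,0,84],[0,0,0.0045,0,0,0,60],[0,0,0.0045,0,0,0,30],[0,0,0.04,0,0,0,20],[0,0,0.08,0,0,0,20],[0.03,0.015,0.1,0,0,-7,20],[0.06,0.03,0.1,0,0,-14,20],[0.086,0.045,0.1,0,0,-21,20],[0.086,0.045,0.1,0,0,-28,20],[0.086,0.045,0.1,0,0,-35,20]]]'
python3 -m jog '[[[0,0,0,0,0,-7,20],[0,0,0,0,0,-9.5,20],[0,0,0,0,0,-9.5,20],[0,0,0,0,0,-9.5,20]]]') | egrep 'eef|rot|force|grip'
python3 - <<'E'
from h import *
cv2.imwrite("pics/w4.png",cv2.resize(bot.camera("wrist"),(400,300)))
print(bot.get_obs()["eef_pos"])
E
```

```text
eef_pos: [0.6161, 0.06, 0.1349]
tool_rot: [0.002, 1.0, -0.0, -0.0]
ft_force: [-0.8, -0.3, -0.2]
grip_width: 0.0787
eef_pos: [0.6147, 0.059, 0.1355]
tool_rot: [0.082, 0.997, -0.0, -0.001]
ft_force: [-0.3, -0.1, 1.0]
grip_width: 0.0788
[0.61478624 0.05893341 0.13577876]
```

View pics/w4.png

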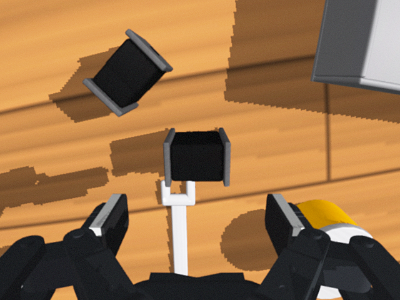

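A is centred (197,157) and aligned; the tin is near the right finger, so I'll check the clearance.

```bash
python3 - <<'E'
from h import *
print(w("scene",[(305,340)],.064),w("side",[(356,164)],.064))
E
```

```text
[[0.74410722 0.1809332 ]] [[0.74075811 0.17651484]]
```

```bash
(python3 -m jog '[[[0,0,-0.04,0,0,0,20],[0,0,-0.08,0,0,0,40],[0,0,-0.0955,0,0,0,60],[0,0,-0.0955,0,0,0,80],[0,0,-0.0955,0,0,0,80],[0,0,-0.0955,0,0,0,84],[0,0,-0.0955,0,0,0,86],[0,0,-0.0955,0,0,0,88],[0,0,-0.0955,0,0,0,89],[0,0,-0.0955,0,0,0,90]]]'
python3 -m jog '[[[0,0,0,0,0,0,90],[0,0,0,0,0,0,90]]]'
python3 -m jog '[[[0,0,-0.0015,0,0,0,90],[0,0,-0.0015,0,0,0,90]]]'
python3 -m jog '[[[0,0,-0.001,0,0,0,90],[0,0,-0.001,0,0,0,90]]]') | egrep 'eef|force|grip'
```

```text
eef_pos: [0.6166, 0.0591, 0.0428]
ft_force: [1.4, -0.3, 4.8]
grip_width: 0.0555
eef_pos: [0.6161, 0.0591, 0.0419]
ft_force: [1.7, 0.3, 2.7]
grip_width: 0.0555
eef_pos: [0.615, 0.0592, 0.0391]
ft_force: [0.9, 0.4, 1.4]
grip_width: 0.0554
eef_pos: [0.6146, 0.0593, 0.0378]
ft_force: [0.8, 0.8, 1.3]
grip_width: 0.0551
```

A slips at about 2 N at the same count, so it's springy. I'll reset the height, step up to 94 to confirm, then squeeze.

```bash
(python3 -m jog '[[[0,0,0.002,0,0,0,80],[0,0,0.002,0,0,0,80],[0,0,0.002,0,0,0,88],[0,0,0.002,0,0,0,91],[0,0,0.002,0,0,0,92],[0,0,0.002,0,0,0,92]]]'; python3 -m jog '[[[0,0,-0.0015,0,0,0,92],[0,0,-0.0015,0,0,0,92],[0,0,-0.0015,0,0,0,92]]]') | egrep 'eef|force|grip'
```

```text
eef_pos: [0.6146, 0.059, 0.04]
ft_force: [-0.2, 0.5, 0.2]
grip_width: 0.0545
eef_pos: [0.6151, 0.0589, 0.0392]
ft_force: [-1.4, -0.8, 3.4]
grip_width: 0.0546
```

Confirmed springy. Squeeze, lift, and carry to the channel at +38 mm.

```bash
(python3 -m jog '[[[0,0,0,0,0,0,95],[0,0,0,0,0,0,98],[0,0,0,0,0,0,101],[0,0,0,0,0,0,105],[0,0,0,0,0,0,105],[0,0,0,0,0,0,105]]]'
python3 -m jog '[[[0,0,0.03,0,0,0,105],[0,0,0.07,0,0,0,105],[0,0,0.11,0,0,0,105],[0,-0.035,0.121,0,0,3.3,105],[-0.005,-0.07,0.121,0,0,3.3,105],[-0.01,-0.105,0.121,0,0,3.3,105],[-0.015,-0.14,0.121,0,0,3.3,105],[-0.02,-0.18,0.121,0,0,3.3,105],[-0.025,-0.22,0.121,0,0,3.3,105],[-0.029,-0.26,0.121,0,0,3.3,105]]]'
python3 -m jog '[[[0,-0.04,0,0,0,0,105],[0,-0.08,0,0,0,0,105],[0,-0.115,0,0,0,0,105],[0,-0.133,0,0,0,0,105],[0,-0.133,0,0,0,0,105],[0,-0.133,0,0,0,0,105],[0,-0.133,0,0,0,0,105],[0,-0.133,0,0,0,0,105]]]') | egrep 'clock|eef|rot|force|grip'
python3 - <<'E'
from h import *
cv2.imwrite("pics/w5.png",bot.camera("wrist"))
print(bot.get_obs()["eef_pos"])
E
```

```text
clock: 17.27
eef_pos: [0.6158, 0.0589, 0.0399]
tool_rot: [0.083, 0.997, 0.0, 0.001]
ft_force: [-1.1, 0.4, 6.9]
grip_width: 0.0506
clock: 18.1
eef_pos: [0.585, -0.2026, 0.1588]
tool_rot: [0.054, 0.999, 0.0, -0.001]
ft_force: [0.7, 0.5, -2.1]
grip_width: 0.0504
clock: 18.77
eef_pos: [0.586, -0.3326, 0.1593]
tool_rot: [0.053, 0.999, 0.0, -0.001]
ft_force: [-0.8, -0.1, -2.0]
grip_width: 0.0505
[ 0.58621936 -0.33247687  0.15957282]
```

View pics/w5.png

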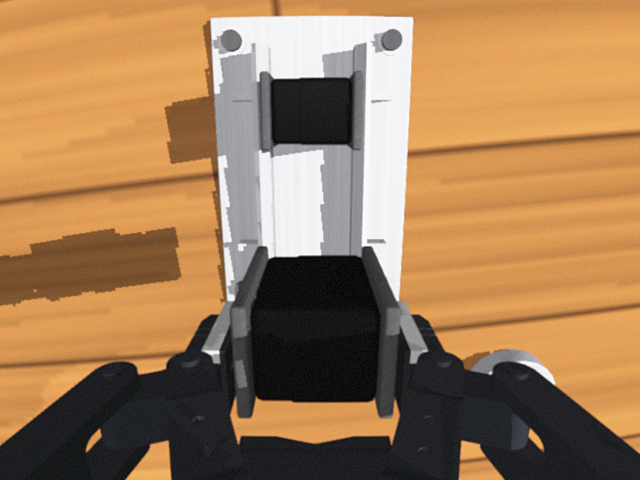

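A is held squarely over the free part of the channel, with C seated at (312,112). Lowering.

```bash
(python3 -m jog '[[[0,0,-0.03,0,0,0,105],[0,0,-0.06,0,0,0,105],[0,0,-0.08,0,0,0,105],[0,0,-0.088,0,0,0,105],[0,0,-0.088,0,0,0,105],[0,0,-0.088,0,0,0,105]]]'
python3 -m jog '[[[0,0,-0.003,0,0,0,105],[0,0,-0.006,0,0,0,105],[0,0,-0.007,0,0,0,105],[0,0,-0.007,0,0,0,105]]]') | egrep 'eef|rot|force|grip'
```

```text
eef_pos: [0.5866, -0.3334, 0.0725]
tool_rot: [0.054, 0.999, -0.0, 0.0]
ft_force: [-0.0, -0.7, -1.0]
grip_width: 0.0503
eef_pos: [0.5862, -0.3342, 0.0654]
tool_rot: [0.054, 0.999, -0.0, 0.0]
ft_force: [0.0, -0.4, -1.2]
grip_width: 0.05
```

On target (.5862,-.3342).

```bash
(python3 -m jog '[[[0,0,-0.003,0,0,0,105],[0,0,-0.006,0,0,0,105],[0,0,-0.009,0,0,0,105],[0,0,-0.011,0,0,0,105],[0,0,-0.011,0,0,0,105]]]'
python3 -m jog '[[[0,0,-0.002,0,0,0,105],[0,0,-0.005,0,0,0,105],[0,0,-0.0075,0,0,0,105],[0,0,-0.0075,0,0,0,105]]]'
python3 -m jog '[[[0,0,-0.001,0,0,0,105],[0,0,-0.0015,0,0,0,105],[0,0,-0.0015,0,0,0,105],[0,0,-0.0015,0,0,0,105]]]') | egrep 'eef|force|grip'
```

```text
eef_pos: [0.5854, -0.3338, 0.0528]
ft_force: [-0.1, -0.4, -1.7]
grip_width: 0.0504
eef_pos: [0.5861, -0.334, 0.0462]
ft_force: [0.2, -0.7, -2.0]
grip_width: 0.0504
eef_pos: [0.5862, -0.3341, 0.0459]
ft_force: [-2.1, 0.8, 5.8]
grip_width: 0.0507
```

Home on the floor (fz +5.8). Release, lift, and go back to B.

```bash
(python3 -m jog '[[[0,0,-0.0005,0,0,0,105],[0,0,-0.0005,0,0,0,98],[0,0,-0.0005,0,0,0,92],[0,0,-0.0005,0,0,0,80],[0,0,-0.0005,0,0,0,60],[0,0,-0.0005,0,0,0,30],[0,0,0.03,0,0,0,20],[0,0,0.07,0,0,0,20],[0,0,0.11,0,0,0,20]]]'
python3 -m jog '[[[-0.01,0.04,0,0,0,7,20],[-0.02,0.08,0,0,0,14,20],[-0.03,0.12,0,0,0,21,20],[-0.04,0.16,0,0,0,28,20],[-0.055,0.20,0,0,0,35,20],[-0.055,0.24,0,0,0,41.2,20],[-0.055,0.28,0,0,0,41.2,20],[-0.055,0.32,0,0,0,41.2,20],[-0.055,0.348,0,0,0,41.2,20],[-0.055,0.348,0,0,0,41.2,20]]]'
python3 -m jog '[[[0,0,-0.02,0,0,0,20],[0,0,-0.02,0,0,0,20],[0,0,-0.02,0,0,0,20]]]') | egrep 'clock|eef|rot|force|grip'
python3 - <<'E'
from h import *
a=bot.camera("wrist");b=bot.camera("side")
cv2.imwrite("pics/c6.png",np.hstack([cv2.resize(a,(400,300)),cv2.resize(b[330:450,270:430],(400,300),interpolation=cv2.INTER_CUBIC)]))
E
```

```text
clock: 21.48
eef_pos: [0.5848, -0.3333, 0.1539]
tool_rot: [0.054, 0.999, 0.001, -0.002]
ft_force: [1.9, -0.5, 1.0]
grip_width: 0.0785
clock: 22.32
eef_pos: [0.5308, 0.0191, 0.1549]
tool_rot: [-0.304, 0.953, 0.001, 0.0]
ft_force: [-0.2, -0.1, -0.9]
grip_width: 0.0786
clock: 22.57
eef_pos: [0.5299, 0.0137, 0.1338]
tool_rot: [-0.301, 0.954, 0.0, -0.002]
ft_force: [0.5, -0.3, -0.5]
grip_width: 0.079
```

View pics/c6.png

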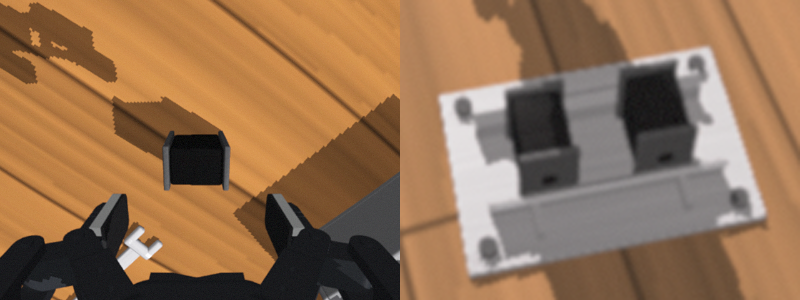

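Both springy buffers stand upright between the cheeks (right half), and B is centred under the gripper. I'll grip it lightly (count 91) and take it to the tub.

```bash
(python3 -m jog '[[[0,0,-0.04,0,0,0,20],[0,0,-0.08,0,0,0,40],[0,0,-0.0945,0,0,0,60],[0,0,-0.0945,0,0,0,80],[0,0,-0.0945,0,0,0,84],[0,0,-0.0945,0,0,0,86],[0,0,-0.0945,0,0,0,88],[0,0,-0.0945,0,0,0,90],[0,0,-0.0945,0,0,0,91],[0,0,-0.0945,0,0,0,91]]]'
python3 -m jog '[[[0,0,0.03,0,0,0,91],[0,0,0.07,0,0,0,91],[0,0,0.11,0,0,0,91],[0,0,0.125,0,0,-7,91],[-0.01,0.035,0.125,0,0,-14,91],[-0.015,0.07,0.125,0,0,-21,91],[-0.02,0.105,0.125,0,0,-28,91],[-0.03,0.14,0.125,0,0,-35,91],[-0.035,0.175,0.125,0,0,-42,91],[-0.039,0.21,0.125,0,0,-50,91]]]'
python3 -m jog '[[[0,0.035,0,0,0,0,91],[0,0.07,0,0,0,0,91],[0,0.087,0,0,0,0,91],[0,0.087,0,0,0,0,91],[0,0.087,0,0,0,0,91]]]') | egrep 'eef|rot|force|grip'
```

```text
eef_pos: [0.5328, 0.014, 0.0425]
tool_rot: [-0.301, 0.954, -0.001, 0.002]
ft_force: [-0.8, 0.2, 6.7]
grip_width: 0.0551
eef_pos: [0.4914, 0.2234, 0.1658]
tool_rot: [0.109, 0.994, 0.0, 0.0]
ft_force: [1.8, -0.2, -2.6]
grip_width: 0.0548
eef_pos: [0.4918, 0.3099, 0.1652]
tool_rot: [0.105, 0.994, -0.0, 0.0]
ft_force: [-1.6, -0.3, -1.9]
grip_width: 0.0551
```

```bash
(python3 -m jog '[[[0,0,-0.03,0,0,0,91],[0,0,-0.06,0,0,0,91],[0,0,-0.09,0,0,0,91],[0,0,-0.108,0,0,0,91],[0,0,-0.115,0,0,0,91],[0,0,-0.115,0,0,0,91],[0,0,-0.115,0,0,0,91]]]'
python3 -m jog '[[[0,0,0,0,0,0,80],[0,0,0,0,0,0,50],[0,0,0,0,0,0,30],[0,0,0,0,0,0,20],[0,0,0.03,0,0,0,20],[0,0,0.07,0,0,0,20],[0,0,0.11,0,0,0,20],[0,-0.03,0.15,0,0,0,20],[0,-0.03,0.15,0,0,0,20],[0,-0.03,0.15,0,0,0,20]]]') | egrep 'clock|eef|force|grip'
python3 - <<'E'
from h import *
a=bot.camera("scene");b=bot.camera("side")
cv2.imwrite("pics/c7.png",np.vstack([np.hstack([cv2.resize(a,(400,300)),cv2.resize(b,(400,300))]),np.hstack([cv2.resize(a[120:210,185:305],(400,300)),cv2.resize(bot.camera("wrist"),(400,300))])]))
E
```

```text
clock: 25.33
eef_pos: [0.493, 0.3084, 0.0511]
ft_force: [0.6, -0.4, -1.7]
grip_width: 0.0553
clock: 26.17
eef_pos: [0.4943, 0.279, 0.2047]
ft_force: [-0.1, 0.4, -0.3]
grip_width: 0.0787
```

View pics/c7.png

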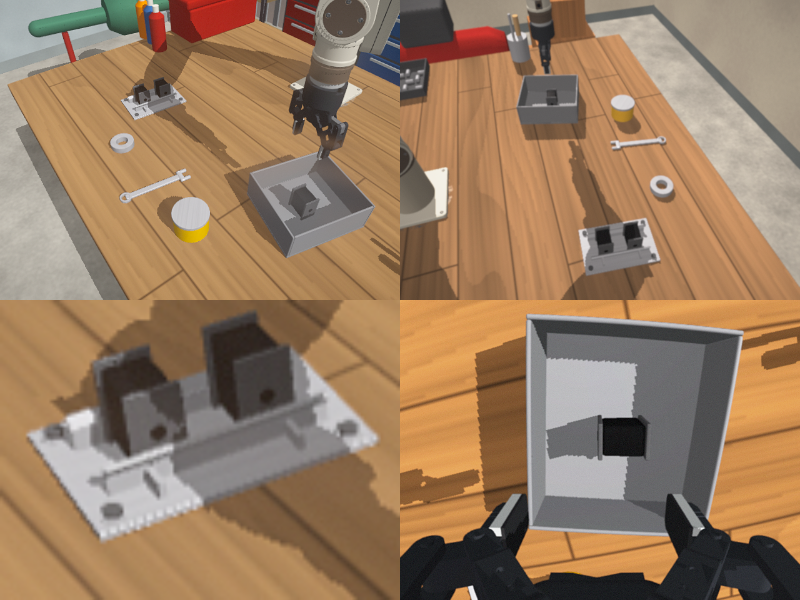

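Both springy buffers stand upright in the channel, the hard one stands in the tub, the bystanders are unmoved, and the gripper is clear.

```bash
python3 -c "
from workcell import bot
print(bot.job_done())"
```

```text
the job is handed in; nothing more can be done
None
```

The job is handed in: two buffers were springy and are in the mounting channel, and the one hard buffer is in the scrap tub. It took about 26 s of the 59 s allowed. I can't match my A, B and C to buffer_1–3, so they are named by where they stood.

| Buffer | Where it started | Squeeze test | Verdict | Where it is now |
|---|---|---|---|---|
| C | nearest the robot | slipped at about 4.7 N when squeezed 1.2 mm | springy | channel, about 38 mm from centre, robot side |
| A | by the spanner | slipped at about 2 N (0.5 mm squeeze) and 3.4 N (1.5 mm squeeze) | springy | channel, about 38 mm from centre, far side |
| B | between the other two | slipped at 17 N when squeezed only 0.7 mm | hard | standing in the tub |

- **How I told them apart:** the finger opening alone was too noisy. I squeezed each one lightly, nudged the fingers down a few millimetres, and compared the force at which they slipped.
- **Squeeze force:** at the stated stiffness, the springy ones saw about 17 N and the hard one about 20–36 N, from noisy opening readings, so all stayed under the 45 N bond limit.
- **Fit in the channel:** both springy buffers went in without side contact. The fingers met the floor at the predicted height (within 1 mm), with only 4–6 N of push.
- **Last pictures:** both springy buffers stand upright between the cheeks, the hard one stands in the tub, and the gripper is clear. The tin, spanner and bearing look unmoved by eye. I did not measure the seated height from the pictures.

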